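Sweep the siphon filter discs through the gate into the rinse slot

ROBOT

A 7-joint arm with a two-finger parallel gripper is mounted at the origin on the work surface. World frame = base frame: x ahead of the robot, y to its left, z up, the work surface at z = 0. Lengths are in mm, angles in rad, forces in N, time in s.
With the tool pointing down it reaches from about 425 to 925 mm from the base axis. Payload 6.8 kg.
Tool frame: the origin (TCP) lies at the very end of the fingers, on their centre line; the grasp point (between the pads) lies 19 mm behind it; z points along the fingers, x is the direction in which the jaws open and shut, and the axes are right-handed (so a half turn about z gives the same grasp; the last joint's range is limited). The gripper opens to 88 mm and grips with 3 to 60 N. Pads are 20 mm wide; open, the fingers measure 115 mm over their backs; the gripper's body (75 mm by 178 mm) begins 61 mm behind the grasp point.
Start: joints at [-1.36, 0.477, 0.022, 1.555, -0.011, 1.109, -0.083], TCP at [211.56, 641.007, 222.664] pointing down, gripper open.
Joint ranges: [-2.96, 2.96], [-0.34, 2.1], [-1.41, 1.46], [0.24, 2.44], [-1.37, 4.51], [0.17, 1.92], [-2.96, 2.96]. Speed limits (rad/s): [2.39, 2.39, 3.14, 3.14, 3.14, 3.14, 3.14].

INTERFACE

Orientations are given as a rotation vector (axis times angle).
In Python, from cell import sensors, eyes, bot gives the robot as it stands.
- The arm moves only by the tool arm_command, never from a script. Its argument "increments" is text: rows parted by semicolons, each of 6 numbers parted by spaces: the shift along the world's x, y, z in m, then the turn, a rotation vector about the world's x, y, z in degrees. A call has 1 to 12 rows; each row shifts and turns the commanded pose from where the row before left it; what a row does not reach is not made up. A row lasts 1/12 s, in which the tool goes at most 41.7 mm and 7.16 degrees, less where a joint would pass 70% of its speed; a pose out of reach is approached as far as the arm can. A call is refused whole if a number of a shift passes 0.0417 or a number of a turn 7.16, either way. A call with a gripper value outside its range is refused whole. "claw" is the closure, from -1 (fully open) to 1 (shut), set as the call begins (left out, the last holds). The fingers move at their own pace and stop on an object; "grip_force" is the grip in N (left out, the last holds). Time passes only in rows, so rows that do not move let the fingers close. It gives the time, the measured TCP pose, the force and the opening at its end, in the units of the state.
- sensors.state(): the state, without advancing time (a new reading comes with each control period).
- eyes.camera(name): name is "side" or "top"; returns (picture, depth): 420x560x3 uint8, blue, green, red; 420x560 float32, mm along the optical axis (not along the pixel's ray), 0 where there is no reading.
- eyes.camera_model(name): a dict with "camera_matrix" (3x3 intrinsics, pixels), "R" (3x3) and "t" (3): a world point X has camera coordinates R X + t. Camera axes: x right, y down, z forward; pixel columns grow to the right and rows downward; lengths in mm; the calibration is good to about 2 mm. A picture is of the moment at which its call begins. camera_model takes no time and is no camera call.
- bot.close_job(): hands the job in, once; it reports no verdict.
The state is a dict: "t": time; "joint_pos": joint angles; "joint_velocities": joint speeds; "tau": joint torques, N m; "ee_pos": TCP position; "tool_rot": TCP orientation; "contact_force": force on the tool from outside, world axes, zero at the start; "ft_torque": the same for the moment, N m; "grip_width": opening from 0.0 (shut) to 1.0 (fully open).
Only numpy, scipy, OpenCV 4.12 (cv2) and the standard library are available. Lean on these libraries where they do the work, as an engineer would, in place of code of your own. Each camera call takes 0.05 s, during which the arm holds its last target.

TASK

On the draining block, sweep the three steel filter discs with the fingertips through the gate in the copper fence, one at a time, so that all three end down in the rinse slot behind it; let each disc drop before the next one comes up to the gate. Only slide the discs along the deck, never pick one up or let one fall off the block. Leave the little cork-topped jar and the rubber stopper on the deck, and everything else on the counter, as they are.

Things in the scene. Friction and masses are not known exactly. Their poses are not given: they have to be found in the camera images.
- tray: fixed draining block: dark wood with a flat black deck, 95 mm above the counter, spanning x -125 to 125, y -90 to 66 mm in its own frame. Origin: on the counter, at mid-width; z up; discs are swept to its +y. Copper fence, 14 mm above the deck, along the +y edge (y 60 to 66 mm), with the gate in it; the other three sides have no rim
- gate (a point): middle of the gate at deck height (block frame x 0, y 63, z 95 mm), axes as the block's. The gate is a 54 mm wide gap in the 6 mm thick fence. On the deck side two copper wings, 4 mm thick, as high as the fence, flare at 45 degrees from its edges (x +-27, y 61 mm) to x +-47, y 41 mm: a funnel
- slot (a point): middle of the rinse slot's floor (block frame x 0, y 102, z 6 mm), axes as the block's. The slot is an open-topped copper box right behind the gate: inside x -27 to 27, y 66 to 138 mm, black floor 89 mm below the deck, cheeks and end wall 6 mm thick and as high as the fence
- disc1: a round perforated steel filter disc lying flat on the deck, 44 mm diameter, 10 mm thick, about 45 g; the three are alike. Origin: centre of its underside, z axis up. It slides easily under a push at its rim and tips over the slot's edge once its centre passes the edge
- disc2: a round perforated steel filter disc lying flat on the deck, 44 mm diameter, 10 mm thick, about 45 g; the three are alike. Origin: centre of its underside, z axis up. It slides easily under a push at its rim and tips over the slot's edge once its centre passes the edge
- disc3: a round perforated steel filter disc lying flat on the deck, 44 mm diameter, 10 mm thick, about 45 g; the three are alike. Origin: centre of its underside, z axis up. It slides easily under a push at its rim and tips over the slot's edge once its centre passes the edge
- jar: small amber glass jar with a cork lid, 33 mm diameter, 44 mm high, standing loose on the deck among the discs; origin: centre of its underside. Not to be moved
- stopper: small red rubber stopper, wider at the top, 32 mm diameter, 26 mm high, standing loose on the deck near its +x, +y corner; origin: centre of its underside. Not to be moved
- cup: white mug, 76 mm diameter, 70 mm high, on the counter to the left; origin: centre of its underside. Bystander
- pitcher: steel jug with a handle, 84 mm diameter, 100 mm high, on the counter to the right; origin: centre of its underside. Bystander
- spoon: wooden-handled spoon, 170 mm long, lying on the counter to the right of the block; origin: under its middle. Bystander
Mind the look-alikes: they are no part of the job. What is shaped like the disc1 but purple or red is not meant.

How it is judged:
By the outcome, as a careful person would: the job done as asked, in the order asked, and still so for the second after the job is handed in, with the robot touching nothing.
It also fails if it takes over 58 s, if anything falls off the work surface, if the arm or the gripper's body presses on something with over 40 N, if the wrist force passes 120 N, or if a joint passes its speed limit or range.

## Working session

There is one attempt and no reset: what is moved stays moved. The work goes in short steps, Python scripts to look and compute and a tool call to move; the robot and the scene stay as the last step left them, time stands still between calls to the robot, and variables do not carry over. Pictures are saved under pics/ and viewed, and the job is handed in when it is done.

Besides the shell and the picture viewer there is one more tool, called after "Call:" in YAML: its name, and indented under it one key for each argument. arm_command: Moves the arm, as the interface text tells. Its arguments: {"type":"object","properties":{"increments":{"type":"string"},"claw":{"type":"number"},"grip_force":{"type":"number"}},"required":["increments"]}

```bash
mkdir -p pics; python3 - <<'E'
from cell import sensors, eyes
import cv2,numpy as np
for n in("top","side"):
    p,d=eyes.camera(n); cv2.imwrite(f"pics/{n}0.png",p); np.savez(f"pics/{n}0.npz",p=p,d=d)
    m=eyes.camera_model(n); print(n,m)
print(sensors.state())
E
```

```text
top {'camera_matrix': array([[481.36451788,   0.        , 283.8361285 ],
       [  0.        , 481.36451788, 201.06719769],
       [  0.        ,   0.        ,   1.        ]]), 'R': array([[ 0.01596016, -0.9997269 , -0.01707034],
       [-0.99685541, -0.01458438, -0.0778883 ],
       [ 0.07761807,  0.01825977, -0.99681594]]), 't': array([ -26.23885738,  499.46389614, 1270.63784651])}
side {'camera_matrix': array([[532.78141748,   0.        , 280.00576715],
       [  0.        , 532.78141748, 217.49281865],
       [  0.        ,   0.        ,   1.        ]]), 'R': array([[ 0.95993372, -0.27958544, -0.01895324],
       [-0.20143235, -0.64141781, -0.74027576],
       [ 0.19481338,  0.71443346, -0.67203614]]), 't': array([-481.80305623,  149.35871635, 1709.7852656 ])}
{'t': 0.1, 'joint_pos': array([-1.36009493,  0.47768741,  0.02235968,  1.5562938 , -0.01151314,
        1.10932272, -0.08308834]), 'joint_velocities': array([-4.02295837e-04, -7.70791132e-04, -1.71331661e-03, -2.23217174e-03,
       -8.19473146e-04,  6.14800507e-04,  8.81962864e-05]), 'tau': array([ 4.07792468e-03, -5.84091067e+01,  1.53965905e+00, -2.73314506e+01,
       -5.43181621e-02,  1.31859639e-02,  6.73712793e-05]), 'ee_pos': array([211.41587452, 640.48626097, 221.8242444 ]), 'tool_rot': array([ 2.54504848e+00,  1.84009759e+00, -1.90887532e-03]), 'contact_force': array([ 0.31907208, -0.00272422, -0.21140708]), 'ft_torque': array([-0.02711709, -0.01280922, -0.07647388]), 'grip_width': 0.9972539254689509}
```

View pics/top0.png

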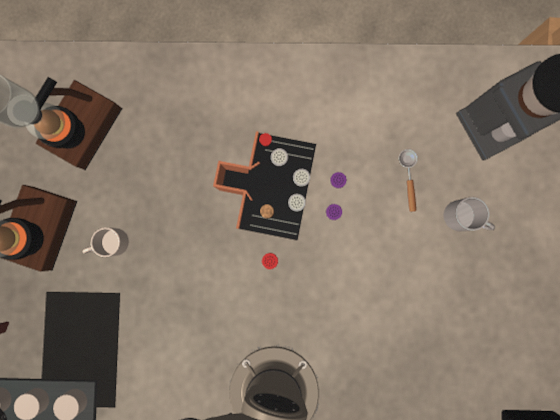

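View pics/side0.png

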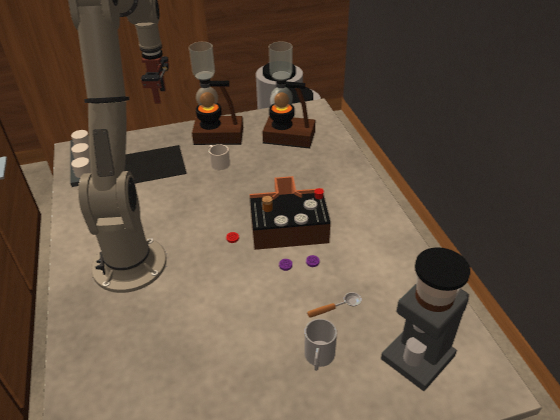

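```bash
cat > h.py <<'E'
import numpy as np,cv2
from cell import eyes,sensors
def rays(n,uv,z):
    m=eyes.camera_model(n);K,R,t=m["camera_matrix"],m["R"],m["t"]
    uv=np.atleast_2d(uv).astype(float)
    d=np.c_[uv,np.ones(len(uv))]@np.linalg.inv(K).T@R
    c=-R.T@t
    return c+d*((z-c[2])/d[:,2])[:,None]
def proj(n,X):
    m=eyes.camera_model(n);P=np.atleast_2d(X)@m["R"].T+m["t"]
    q=P@m["camera_matrix"].T
    return q[:,:2]/q[:,2:]
E
python3 - <<'E'
from h import *
f=np.load("pics/top0.npz");p=f["p"];d=f["d"]
c=p[115:255,205:355]
cv2.imwrite("pics/z0.png",cv2.resize(c,None,fx=5,fy=5,interpolation=cv2.INTER_CUBIC)[:600*1,:750] if 0 else cv2.resize(c,(640,597),interpolation=cv2.INTER_CUBIC))
# whites
hsv=cv2.cvtColor(p,cv2.COLOR_BGR2HSV)
w=((hsv[...,2]>120)&(hsv[...,1]<60)).astype(np.uint8); 
m=np.zeros_like(w); m[140:220,260:312]=w[140:220,260:312]
m=cv2.morphologyEx(m,cv2.MORPH_CLOSE,np.ones((5,5)))
n,l,s,ce=cv2.connectedComponentsWithStats(m)
for i in range(1,n):
    if s[i,4]>60: print(s[i],ce[i],rays("top",ce[i],105))
for (lo,hi,z,nm) in [((0,150,100),(8,255,255),121,"red")]:
    r=cv2.inRange(hsv,lo,hi); r[:130]=0; r[150:]=0; r[:,:255]=0; r[:,275:]=0
    print(nm,cv2.connectedComponentsWithStats(r)[2:])
print(d[115:255:10,205:355:10].astype(int))
E
```

```text
[271 148  17  18 237] [278.75105485 156.74261603] [[604.94742179  -5.5655685  105.        ]]
[288 169  24  51 788] [302.32614213 193.84771574] [[511.92513169 -66.14571246 105.        ]]
red (array([[     0,      0,    560,    420, 235073],
       [   259,    133,     13,     13,    127]], dtype=int32), array([[279.50792307, 209.53799458],
       [264.83464567, 139.17322835]]))
[[1336 1332 1329 1330 1327 1331 1326 1326 1332 1331 1334 1329 1328 1326
  1329]
 [1330 1327 1328 1328 1324 1329 1325 1332 1327 1328 1327 1321 1324 1324
  1322]
 [1322 1328 1323 1328 1324 1218 1205 1325 1321 1323 1320 1325 1323 1319
  1322]
 [1325 1326 1327 1321 1323 1218 1200 1225 1221 1229 1225 1225 1319 1323
  1318]
 [1323 1322 1324 1320 1319 1228 1221 1206 1219 1225 1223 1320 1322 1316
  1319]
 [1318 1318 1222 1210 1316 1208 1223 1219 1227 1217 1220 1321 1320 1318
  1314]
 [1317 1210 1314 1309 1311 1220 1218 1219 1219 1209 1213 1316 1312 1299
  1310]
 [1321 1207 1310 1312 1218 1216 1216 1214 1217 1213 1211 1311 1309 1304
  1312]
 [1312 1314 1312 1315 1211 1215 1217 1218 1219 1206 1213 1312 1313 1309
  1311]
 [1313 1313 1312 1312 1215 1217 1165 1216 1215 1206 1309 1309 1304 1301
  1306]
 [1309 1303 1309 1308 1214 1210 1166 1213 1212 1209 1305 1310 1302 1290
  1305]
 [1306 1309 1310 1310 1210 1207 1209 1211 1208 1209 1304 1301 1303 1307
  1302]
 [1306 1306 1301 1307 1295 1306 1303 1206 1205 1209 1296 1300 1294 1301
  1295]
 [1306 1306 1305 1304 1298 1303 1300 1298 1296 1299 1296 1301 1298 1299
  1295]]
```

View pics/z0.png

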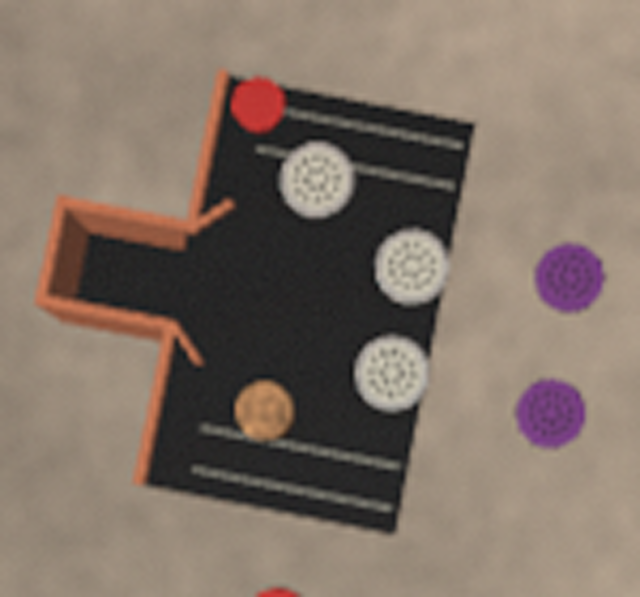

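```bash
cat > loc.py <<'E'
from h import *
from scipy.optimize import least_squares
S=640/150
def full(zz): return (np.atleast_2d(zz).astype(float)+.5)/[640/150,597/140]-.5+[205,115]
B=np.array([[125,-90,95],[-125,-90,95],[125,66,109],[-125,66,109],[33,144,109],[-33,144,109]],float)
Z=full([[474,122],[395,531],[219,71],[135,484],[62,195],[38,301]])
def tf(q,P):
    c,s=np.cos(q[2]),np.sin(q[2]);P=np.atleast_2d(P).astype(float)
    return np.c_[q[0]+c*P[:,0]-s*P[:,1],q[1]+s*P[:,0]+c*P[:,1],P[:,2]]
r=least_squares(lambda q:(proj("top",tf(q,B))-Z).ravel(),[550,-50,0])
q=r.x
def inv(X):
    c,s=np.cos(q[2]),np.sin(q[2]);d=np.atleast_2d(X)[:,:2]-q[:2]
    return np.c_[c*d[:,0]+s*d[:,1],-s*d[:,0]+c*d[:,1]]
if __name__=="__main__":
    print(q,np.degrees(q[2]));print(r.fun.reshape(-1,2).round(2))
    for n,uv,z in [("A",(317,179),105),("B",(412,266),105),("C",(391,373),105),("jar",(264,411),139),("stop",(258,104),121)]:
        X=rays("top",full(uv),z);print(n,X.round(1),inv(X).round(1))
    print("gate",tf(q,[[0,63,95]]))
    p=np.load("pics/top0.npz")["p"]
    for P in B: pass
    s=np.load("pics/side0.npz")["p"].copy()
    for n in "side",:
        for a in proj(n,tf(q,B)): cv2.circle(s,tuple(int(v) for v in a.round()),1,(0,255,0),-1)
    cv2.imwrite("pics/s1.png",cv2.resize(s[170:260,230:350],(720,540),interpolation=cv2.INTER_CUBIC))
E
python3 loc.py
```

```text
[ 5.35749027e+02  1.01168741e+01 -1.77420895e-01] -10.165468456922198
[[ 0.73 -0.11]
 [ 0.56  0.78]
 [-0.   -0.77]
 [-0.06 -0.29]
 [-0.76 -0.2 ]
 [-0.46  0.56]]
A [[605.3  -6.  105. ]] [[71.3 -3.6]]
B [[554.3 -62.7 105. ]] [[ 31.2 -68.4]]
C [[491.  -51.3 105. ]] [[-33.2 -68.3]]
jar [[465.7  20.9 139. ]] [[-70.9  -1.7]]
stop [[646.5  28.8 121. ]] [[105.7  37.9]]
gate [[546.86799417  72.12790993  95.        ]]
```

View pics/s1.png

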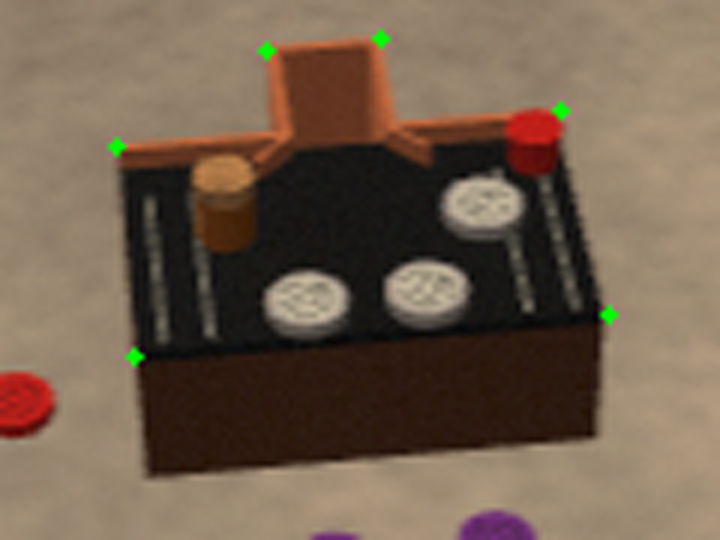

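Call:
arm_command:
  increments: "0 -0.041 0 0 0 -6.82;0 -0.041 0 0 0 -6.82;0 -0.041 0 0 0 -6.82;0 -0.041 0 0 0 -6.82;0.027 -0.031 0 0 0 -6.82;0.027 -0.031 0 0 0 -6.82;0.027 -0.031 0 0 0 -6.82;0.027 -0.031 0 0 0 -6.82;0.027 -0.031 0 0 0 -6.82;0.027 -0.031 0 0 0 -6.82;0.027 -0.031 0 0 0 -6.82;0.027 -0.031 0 0 0 -6.82"
  claw: 0.5

```text
t: 1.1
ee_pos: [428.3, 227.1, 222.7]
tool_rot: [-3.128, 0.286, 0.0]
contact_force: [-0.4, 0.8, 0.2]
grip_width: 0.252
```

Call:
arm_command:
  increments: "0.0133 -0.037 0 0 0 0;0.0133 -0.037 0 0 0 0;0.0133 -0.037 0 0 0 0;0.0133 -0.037 0 0 0 0;0.0133 -0.037 0 0 0 0;0.0133 -0.037 0 0 0 0;0.0133 -0.037 0 0 0 0;0.0133 -0.037 0 0 0 0;0.012 -0.035 0 0 0 0;0 0 -0.03 0 0 0;0 0 -0.03 0 0 0;0 0 0 0 0 0"

```text
t: 2.1
ee_pos: [542.4, -101.9, 157.9]
tool_rot: [3.128, -0.278, -0.014]
contact_force: [-1.1, 0.2, -0.6]
grip_width: 0.253
```

```bash
cat > look.py <<'E'
import sys
from loc import *
tag=sys.argv[1]
p,d=eyes.camera("top"); s,_=eyes.camera("side")
a=cv2.resize(p[115:255,205:355],(640,597),interpolation=cv2.INTER_CUBIC)
b=cv2.resize(s[150:270,230:350],(600,600),interpolation=cv2.INTER_CUBIC)
cv2.imwrite(f"pics/{tag}_t.png",a);cv2.imwrite(f"pics/{tag}_s.png",b)
st=sensors.state();e=st["ee_pos"];print(st["t"],e,"block",inv(e),st["grip_width"])
print("expected tip px zoom top",((proj("top",e)-[205,115]+.5)*S), "side",(proj("side",e)-[230,150]+.5)*5)
E
python3 look.py b1
```

```text
2.2 [ 545.08207909 -101.84371303  162.20930983] block [[  28.94664032 -108.55584252]] 0.24965787657805744
expected tip px zoom top [[484.14478854 270.98057662]] side [[361.48315671 315.19692298]]
```

View pics/b1_t.png

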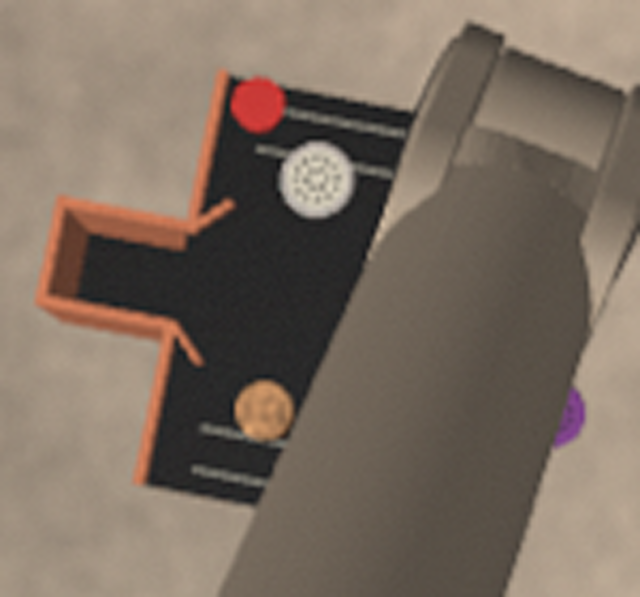

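View pics/b1_s.png

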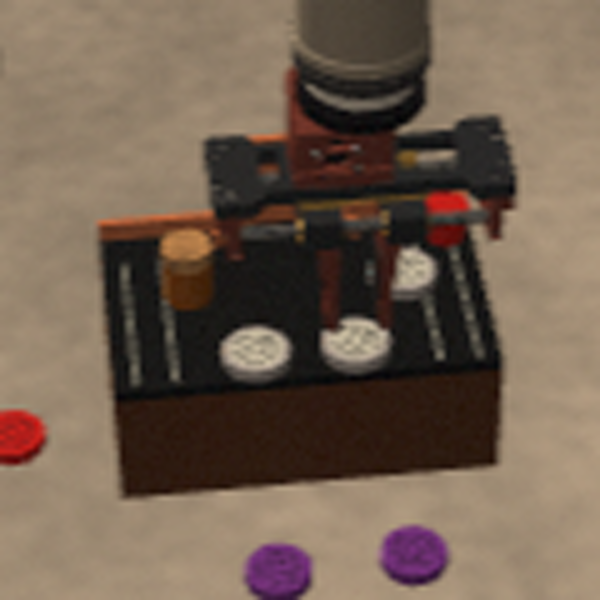

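```bash
python3 - <<'E'
from loc import *
for uv in [(356,340),(257,349)]:
    X=rays("side",(np.array(uv)+.5)/5-.5+[230,150],105);print(X,inv(X))
print((proj("side",tf(q,[[-125,-90,95],[125,-90,95]]))-[230,150]+.5)*5)
E
```

```text
[[554.81912021 -63.09647142 105.        ]] [[ 31.69227039 -68.69834363]]
[[492.04669466 -52.32401239 105.        ]] [[-31.99601137 -69.17379129]]
[[114.96877835 395.8087267 ]
 [505.92577481 361.93231567]]
```

Call:
arm_command:
  increments: "0.002 0 -0.03 0 0 0;0 0 -0.02 0 0 0;0 0 -0.0125 0 0 0;0 0 0 0 0 0;0.0009 0.005 0 0 0 0;0.0009 0.005 0 0 0 0;-0.0008 0.008 0 0 0 0;-0.0008 0.008 0 0 0 0;-0.0008 0.008 0 0 0 0;-0.0008 0.008 0 0 0 0;0 0 0 0 0 0"

```text
t: 3.12
ee_pos: [546.5, -57.3, 100.2]
tool_rot: [-3.129, 0.272, 0.0]
contact_force: [0.1, 0.2, -0.6]
grip_width: 0.245
```

```bash
python3 look.py b2
```

```text
3.2167 [546.46873031 -59.30692305 100.19718357] block [[ 22.80414036 -66.44205621]] 0.2508434350835567
expected tip px zoom top [[406.3856277 280.8599893]] side [[342.21302442 344.88000762]]
```

View pics/b2_s.png

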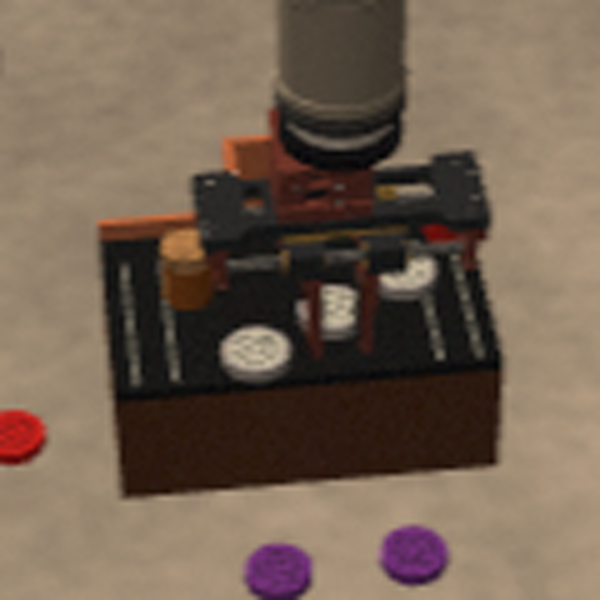

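Call:
arm_command:
  increments: "-0.0009 0.0079 0 0 0 0;-0.0009 0.0079 0 0 0 0;-0.0009 0.0079 0 0 0 0;-0.0009 0.0079 0 0 0 0;-0.0009 0.0079 0 0 0 0;-0.0009 0.0079 0 0 0 0;-0.0009 0.0079 0 0 0 0;-0.0009 0.0079 0 0 0 0;-0.0009 0.0079 0 0 0 0;0 0 0 0 0 0"

```text
t: 4.05
ee_pos: [538.2, 13.4, 100.0]
tool_rot: [-3.129, 0.273, 0.001]
contact_force: [-0.0, -0.1, 0.1]
grip_width: 0.249
```

```bash
python3 look.py b3
```

```text
4.15 [538.36608433  11.55237565 100.11812018] block [[2.3226214  1.87485579]] 0.24953537178332993
expected tip px zoom top [[286.16664555 292.85256229]] side [[297.8447586  278.34386843]]
```

View pics/b3_s.png

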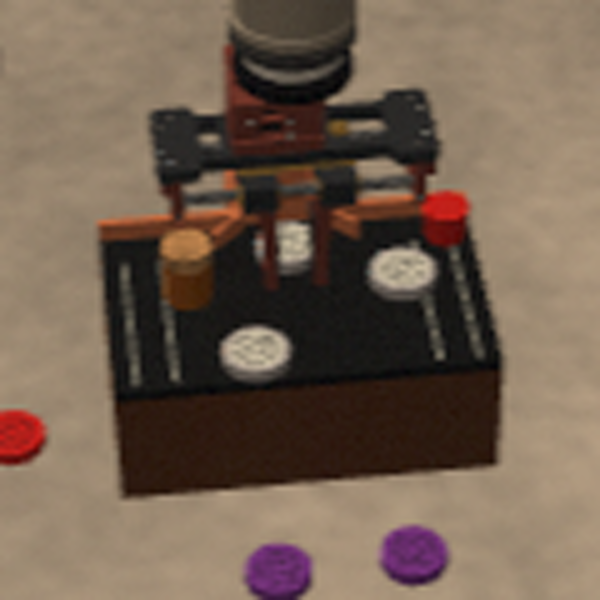

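View pics/b3_t.png

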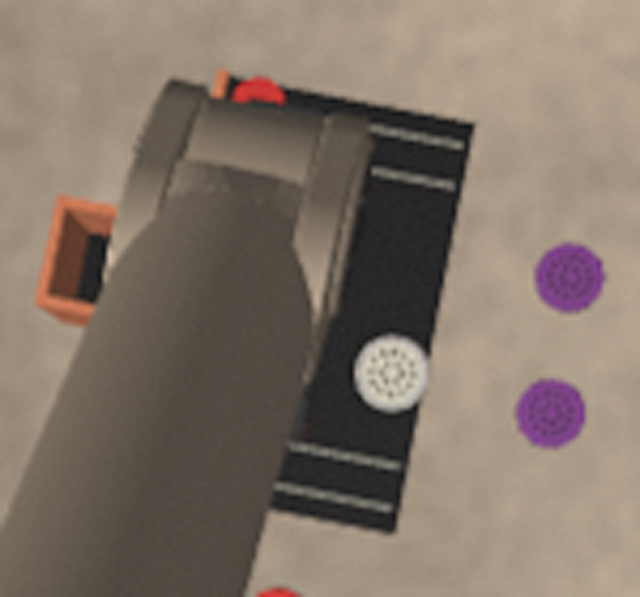

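Call:
arm_command:
  increments: "0.0009 0.0073 0 0 0 0;0.0009 0.0073 0 0 0 0;0.0009 0.0073 0 0 0 0;0.0009 0.0073 0 0 0 0;0.0009 0.0073 0 0 0 0;0.0009 0.0073 0 0 0 0;0 0 0 0 0 0;0 0 0 0 0 0"

```text
t: 4.82
ee_pos: [543.9, 55.6, 100.1]
tool_rot: [-3.13, 0.275, 0.0]
contact_force: [0.6, -0.4, 0.1]
grip_width: 0.248
```

```bash
python3 look.py b4
```

```text
4.9167 [543.77566339  54.63339237 100.15376779] block [[4.38465642e-02 4.52343384e+01]] 0.2514402420976937
expected tip px zoom top [[213.49886873 282.73571129]] side [[286.82551809 236.59456628]]
```

View pics/b4_s.png

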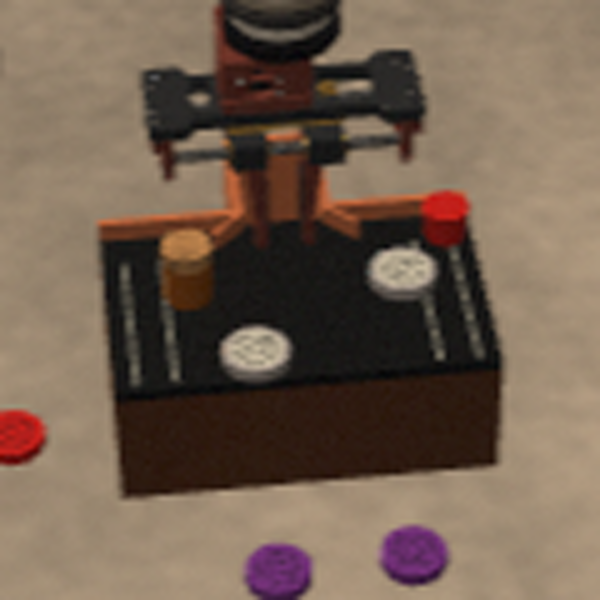

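Call:
arm_command:
  increments: "0 0 0.03 0 0 0;0 0 0.02 0 0 0;-0.012 -0.0294 0 0 0 0;-0.012 -0.0294 0 0 0 0;-0.012 -0.0294 0 0 0 0;-0.012 -0.0294 0 0 0 0;-0.0116 -0.0294 0 0 0 0;0 0 0 0 0 0;0 0 -0.03 0 0 0;0 0 -0.021 0 0 0;0 0 0 0 0 0;0 0 0 0 0 0"

```text
t: 5.92
ee_pos: [483.4, -92.4, 98.8]
tool_rot: [3.129, -0.278, -0.004]
contact_force: [-0.2, 0.1, 1.1]
grip_width: 0.251
```

```bash
python3 look.py c1
```

```text
6.0167 [484.9297764  -92.35672247 100.10505244] block [[ -31.93577454 -109.83415005]] 0.25183672453137174
expected tip px zoom top [[461.24528412 385.70658984]] side [[264.67930359 398.64990912]]
```

View pics/c1_s.png

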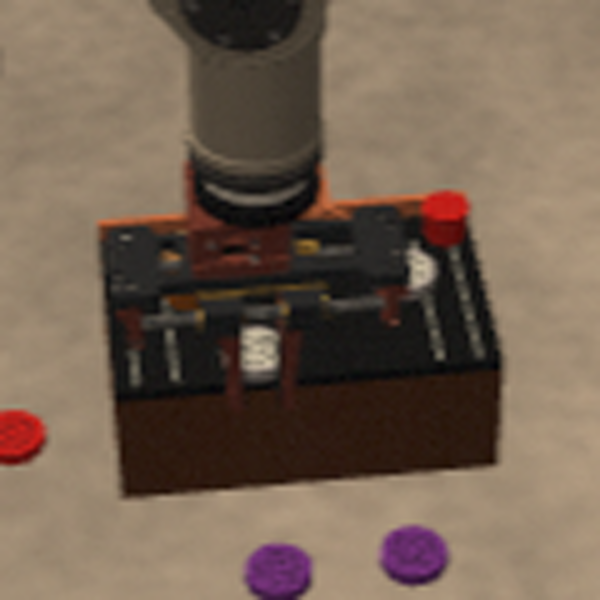

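View pics/c1_t.png

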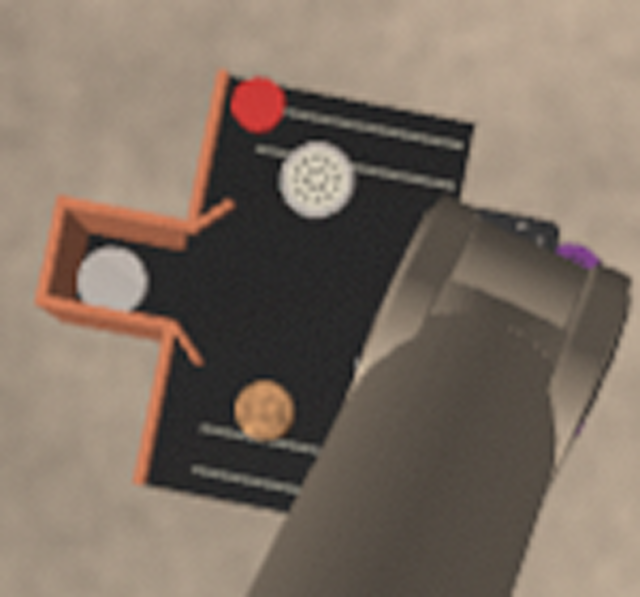

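Call:
arm_command:
  increments: "0.001 0.006 0 0 0 0;0.001 0.006 0 0 0 0;0.0036 0.0072 0 0 0 0;0.0036 0.0072 0 0 0 0;0.0036 0.0072 0 0 0 0;0.0036 0.0072 0 0 0 0;0.0036 0.0072 0 0 0 0;0.0036 0.0072 0 0 0 0;0.0036 0.0072 0 0 0 0;0.0036 0.0072 0 0 0 0;0.0036 0.0072 0 0 0 0;0.0036 0.0072 0 0 0 0"

```text
t: 7.02
ee_pos: [522.6, -7.4, 99.1]
tool_rot: [3.129, -0.277, -0.0]
contact_force: [-0.1, 0.8, -0.5]
grip_width: 0.253
```

Call:
arm_command:
  increments: "0.0036 0.0072 0 0 0 0;0.0036 0.0072 0 0 0 0;0.0036 0.0072 0 0 0 0;0 0 0 0 0 0"

```text
t: 7.35
ee_pos: [534.0, 15.6, 99.1]
tool_rot: [-3.129, 0.273, -0.001]
contact_force: [0.9, -0.3, 0.6]
grip_width: 0.251
```

```bash
python3 look.py c2
```

```text
7.45 [533.1230252   13.77960604  99.07789586] block [[-3.23122034  3.14176787]] 0.25102858555505053
expected tip px zoom top [[282.31550741 301.82279542]] side [[289.26648659 278.99121594]]
```

View pics/c2_s.png

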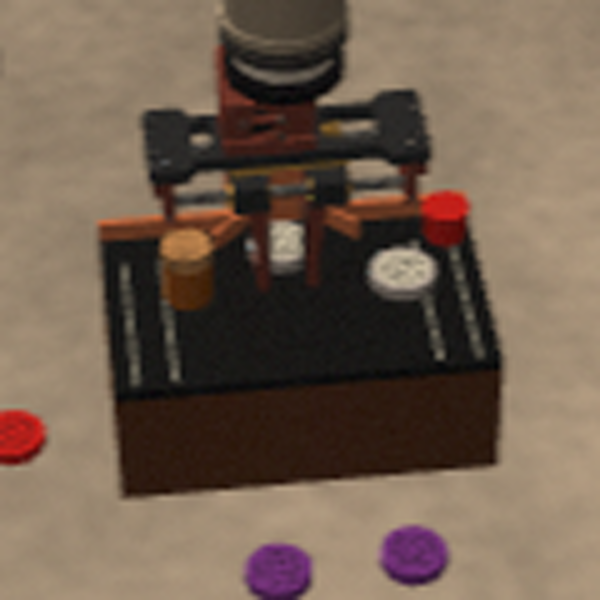

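Call:
arm_command:
  increments: "0.0018 0.007 0 0 0 0;0.0018 0.007 0 0 0 0;0.0018 0.007 0 0 0 0;0.0018 0.007 0 0 0 0;0.0018 0.007 0 0 0 0;0.0018 0.007 0 0 0 0;0 0 0 0 0 0;0 0 0 0 0 0"

```text
t: 8.12
ee_pos: [543.9, 56.1, 99.1]
tool_rot: [3.13, -0.275, -0.0]
contact_force: [-0.5, 0.5, -0.2]
grip_width: 0.251
```

```bash
python3 look.py c3
```

```text
8.2167 [543.73836287  55.19104935  99.1376266 ] block [[-0.09129016 45.77665815]] 0.24457247975830862
expected tip px zoom top [[212.68976235 282.99132801]] side [[286.54805279 237.25546932]]
```

View pics/c3_s.png

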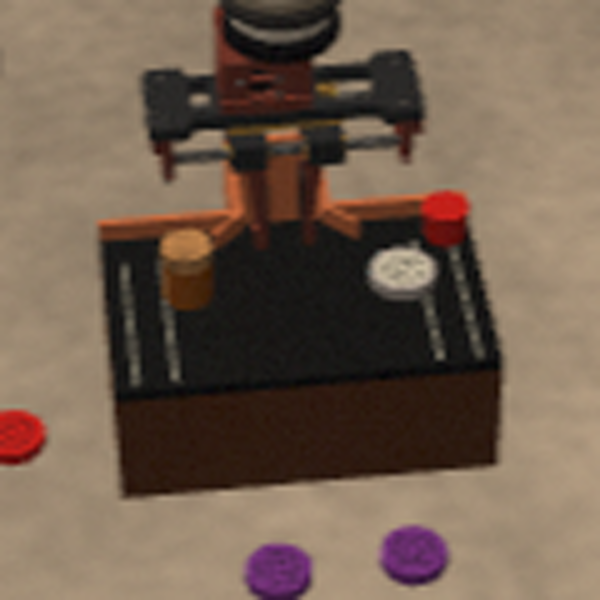

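Call:
arm_command:
  increments: "0 0 0.03 0 0 0;0 0 0.025 0 0 0;0.0098 -0.0079 0 0 0 7;0.0098 -0.0079 0 0 0 7;0.0098 -0.0079 0 0 0 7;0.0098 -0.0079 0 0 0 7;0.0098 -0.0079 0 0 0 7;0.0098 -0.0079 0 0 0 7;0.0098 -0.0079 0 0 0 7;0.0098 -0.0079 0 0 0 7;0.0098 -0.0079 0 0 0 7;0.0098 -0.0079 0 0 0 7"

```text
t: 9.22
ee_pos: [642.0, -24.7, 154.1]
tool_rot: [-2.718, -1.575, 0.001]
contact_force: [0.3, -0.7, 0.6]
grip_width: 0.25
```

Call:
arm_command:
  increments: "0 0 0 0 0 5;0 0 0 0 0 0"

```text
t: 9.38
ee_pos: [641.9, -25.3, 154.1]
tool_rot: [2.65, 1.686, -0.0]
contact_force: [-0.1, -0.6, 0.6]
grip_width: 0.256
```

```bash
python3 look.py a1
```

```text
9.4833 [641.46033546 -23.96291423 154.0126151 ] block [[110.06666344 -14.88765704]] 0.24683537627014152
expected tip px zoom top [[347.87890057 102.38311145]] side [[466.58431015 217.97792265]]
```

View pics/a1_s.png

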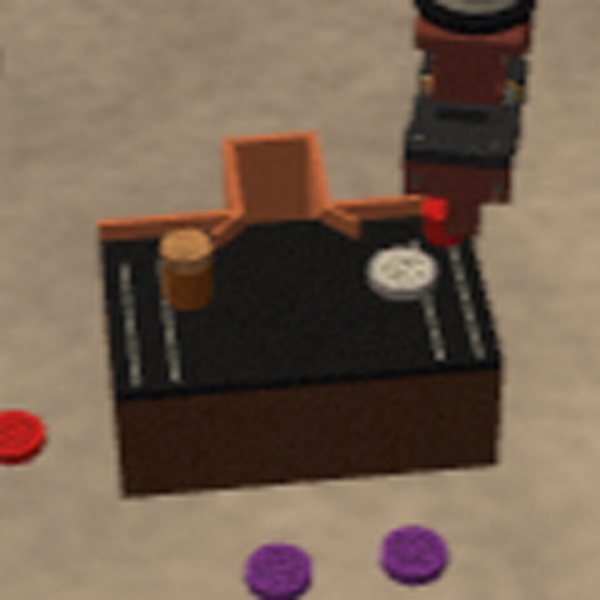

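View pics/a1_t.png

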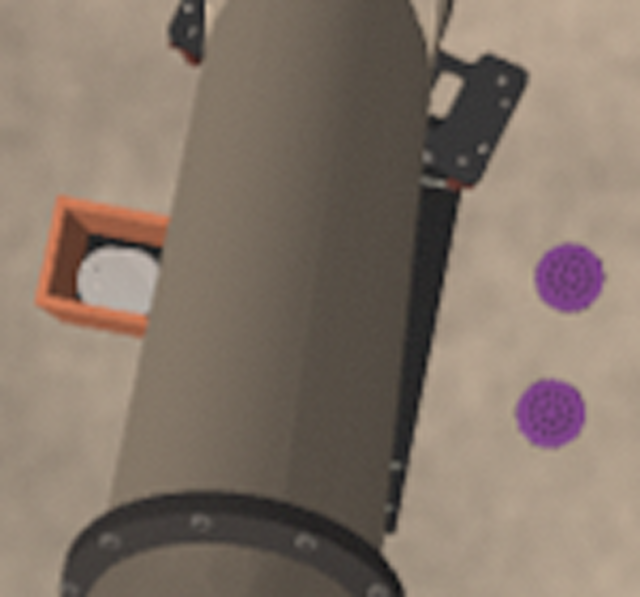

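Call:
arm_command:
  increments: "0 -0.002 -0.025 0 0 0;0 0 -0.02 0 0 0;0 0 -0.01 0 0 0;0 0 0 0 0 0;-0.0069 0.0032 0 0 0 0;-0.0069 0.0032 0 0 0 0;-0.0069 0.0032 0 0 0 0;-0.0069 0.0032 0 0 0 0;-0.0069 0.0032 0 0 0 0;-0.0069 0.0032 0 0 0 0;0 0 0 0 0 0"

```text
t: 10.4
ee_pos: [598.9, -5.2, 99.4]
tool_rot: [-2.649, -1.686, 0.001]
contact_force: [0.0, 0.4, -0.9]
grip_width: 0.253
```

```bash
python3 look.py a2
```

```text
10.5 [600.24487772  -5.9851887   99.39097741] block [[66.32528297 -4.46632281]] 0.2483989648410049
expected tip px zoom top [[317.63970447 189.69669886]] side [[395.43406508 277.31682618]]
```

View pics/a2_s.png

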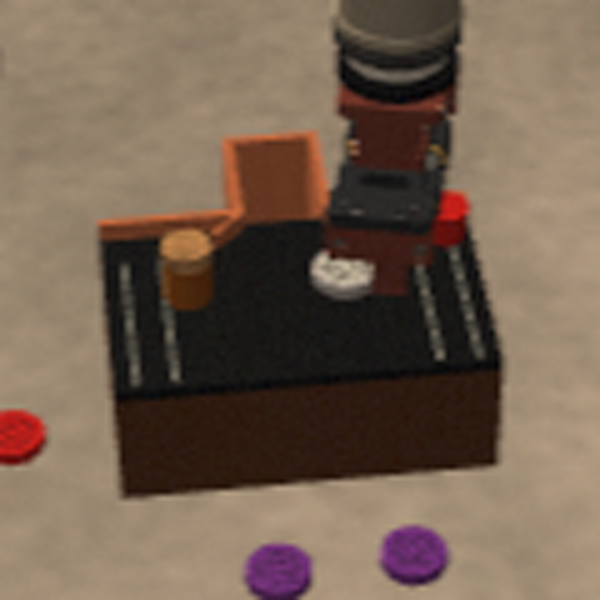

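Call:
arm_command:
  increments: "-0.007 0.003 0 0 0 0;-0.007 0.003 0 0 0 0;-0.007 0.003 0 0 0 0;-0.007 0.003 0 0 0 0;-0.007 0.003 0 0 0 0;0 0 0 0 0 0;0.006 -0.002 0 0 0 0;0 0 0.03 0 0 0;0 0 0.025 0 0 0;0 0 0 0 0 0"

```text
t: 11.33
ee_pos: [575.2, 6.2, 158.7]
tool_rot: [2.649, 1.683, 0.011]
contact_force: [1.1, -0.0, 0.4]
grip_width: 0.253
```

```bash
python3 look.py a3
```

```text
11.4333 [572.78942103   6.52694156 155.07322097] block [[37.09253256  3.00373803]] 0.24906820492293333
expected tip px zoom top [[292.0154744 221.2444391]] side [[350.42114367 208.45200624]]
```

View pics/a3_s.png

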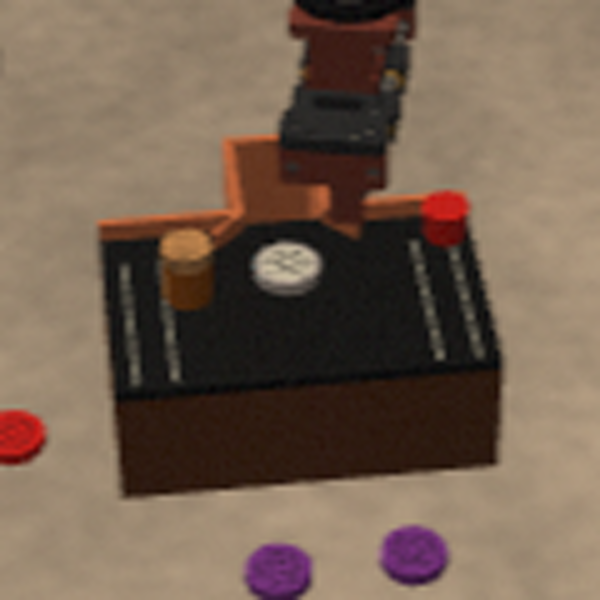

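```bash
python3 - <<'E'
from loc import *
X=rays("side",(np.array((287,265.))+.5)/5-.5+[230,150],105);print(X,inv(X))
E
```

```text
[[534.0215099   20.58054336 105.        ]] [[-3.54714784  9.99452009]]
```

Call:
arm_command:
  increments: "-0.0041 -0.0023 0 0 0 -6.82;-0.0041 -0.0023 0 0 0 -6.82;-0.0041 -0.0023 0 0 0 -6.82;-0.0041 -0.0023 0 0 0 -6.82;-0.0041 -0.0023 0 0 0 -6.82;-0.0041 -0.0023 0 0 0 -6.82;-0.0041 -0.0023 0 0 0 -6.82;-0.0041 -0.0023 0 0 0 -6.82;-0.0041 -0.0023 0 0 0 -6.82;-0.0041 -0.0023 0 0 0 -6.82;-0.0041 -0.0023 0 0 0 -6.82;0 0 0 0 0 0"

```text
t: 12.43
ee_pos: [525.1, -19.3, 153.0]
tool_rot: [3.127, -0.285, -0.004]
contact_force: [-0.2, 0.4, -0.5]
grip_width: 0.247
```

```bash
python3 look.py a4
```

```text
12.5333 [526.05360436 -18.56719804 153.41471565] block [[ -4.48072911 -29.94495414]] 0.24483919850274677
expected tip px zoom top [[335.13216719 304.42659928]] side [[292.51637226 248.44142148]]
```

View pics/a4_s.png

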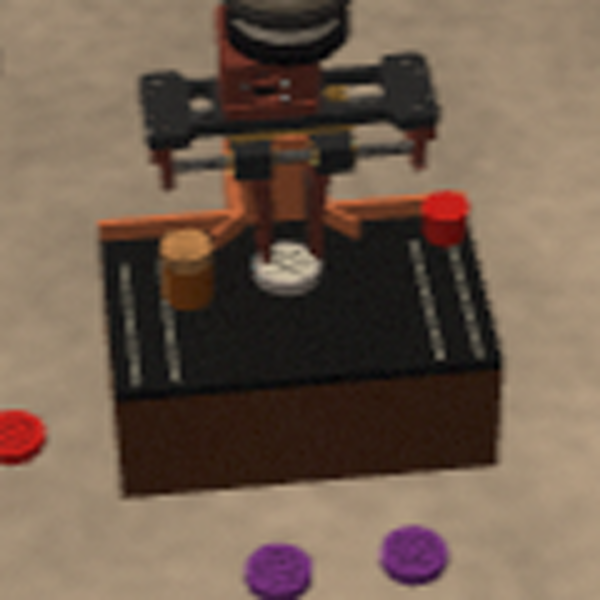

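Call:
arm_command:
  increments: "0 0 -0.025 0 0 0;0 0 -0.02 0 0 0;0 0 -0.009 0 0 0;0 0 0 0 0 0;0.0018 0.0074 0 0 0 0;0.0018 0.0074 0 0 0 0;0.0018 0.0074 0 0 0 0;0.0018 0.0074 0 0 0 0;0.0018 0.0074 0 0 0 0;0 0 0 0 0 0"

```text
t: 13.37
ee_pos: [536.2, 21.0, 100.5]
tool_rot: [-3.129, 0.272, -0.001]
contact_force: [-0.4, 0.2, -0.0]
grip_width: 0.252
```

```bash
python3 look.py a5
```

```text
13.4667 [535.49779154  19.03715367 100.32849309] block [[-1.82164541  8.73590952]] 0.24992017527342275
expected tip px zoom top [[273.39588044 297.46434095]] side [[290.38543636 271.87988108]]
```

View pics/a5_s.png

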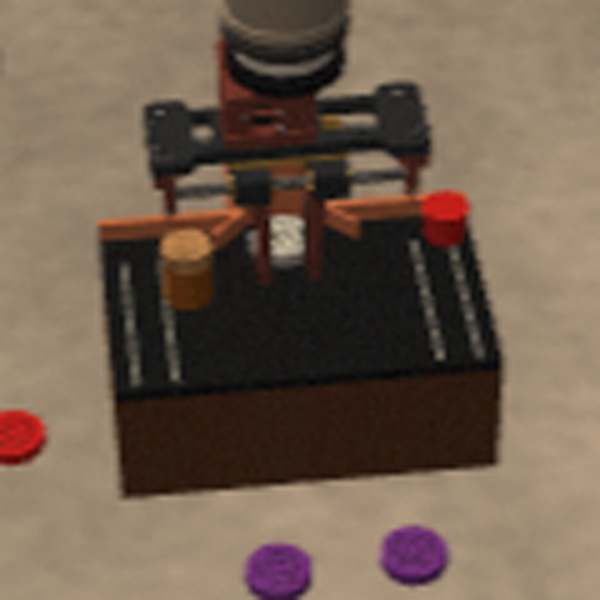

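Call:
arm_command:
  increments: "0.0016 0.0074 0 0 0 0;0.0016 0.0074 0 0 0 0;0.0016 0.0074 0 0 0 0;0.0016 0.0074 0 0 0 0;0.0016 0.0074 0 0 0 0;0 0 0 0 0 0;0 0 0 0 0 0;0 0 0 0 0 0"

```text
t: 14.13
ee_pos: [543.3, 55.2, 100.1]
tool_rot: [3.129, -0.277, -0.0]
contact_force: [-0.4, 0.1, -0.4]
grip_width: 0.249
```

```bash
python3 look.py a6
```

```text
14.2333 [543.24681415  54.90369566 100.1624491 ] block [[-0.52440713 45.4070611 ]] 0.252249660813362
expected tip px zoom top [[213.02254536 283.61661466]] side [[285.95447968 236.49023637]]
```

View pics/a6_s.png

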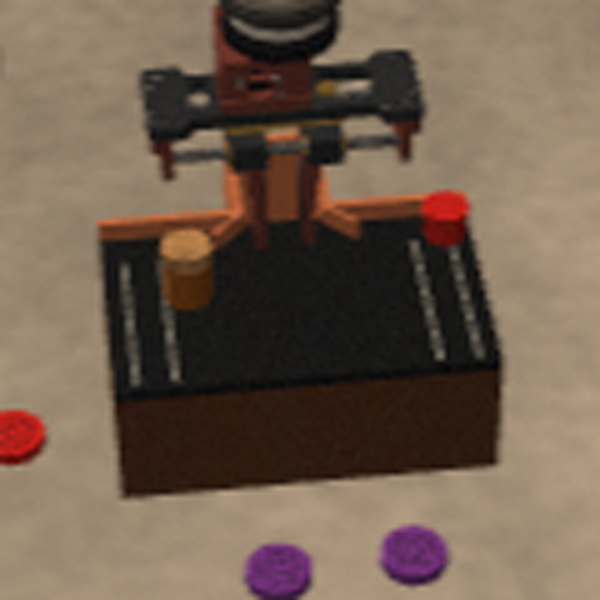

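Lift and retreat to clear the top view.

Call:
arm_command:
  increments: "0 0 0.035 0 0 0;0 0 0.04 0 0 0;0 0 0.04 0 0 0;0 -0.04 0 0 0 0;0 -0.04 0 0 0 0;0 -0.04 0 0 0 0;0 -0.04 0 0 0 0;0 -0.04 0 0 0 0;0 -0.04 0 0 0 0;0 -0.03 0 0 0 0;0 0 0 0 0 0;0 0 0 0 0 0"

```text
t: 15.23
ee_pos: [542.3, -217.2, 215.2]
tool_rot: [3.128, -0.285, -0.0]
contact_force: [-0.2, 0.2, -0.2]
grip_width: 0.255
```

```bash
python3 look.py f
```

```text
15.3333 [ 543.31511484 -213.70849414  214.90631266] block [[  46.95060156 -218.97644202]] 0.24935400417564077
expected tip px zoom top [[699.50378974 264.72912955]] side [[419.92164668 371.37255153]]
```

View pics/f_t.png

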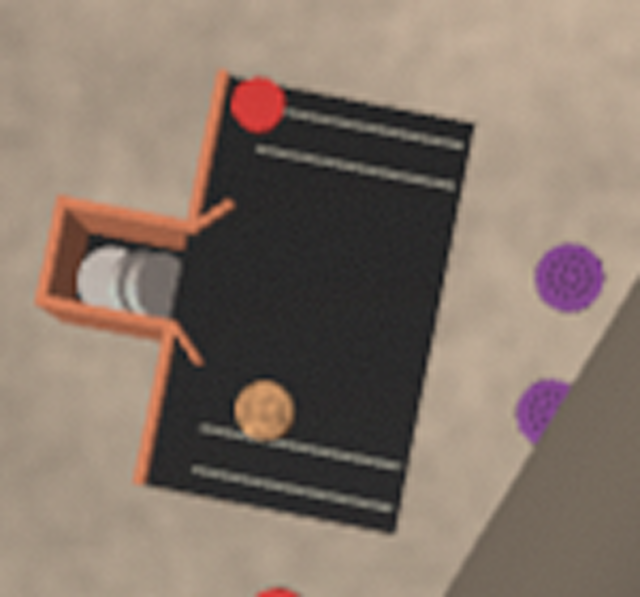

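View pics/f_s.png

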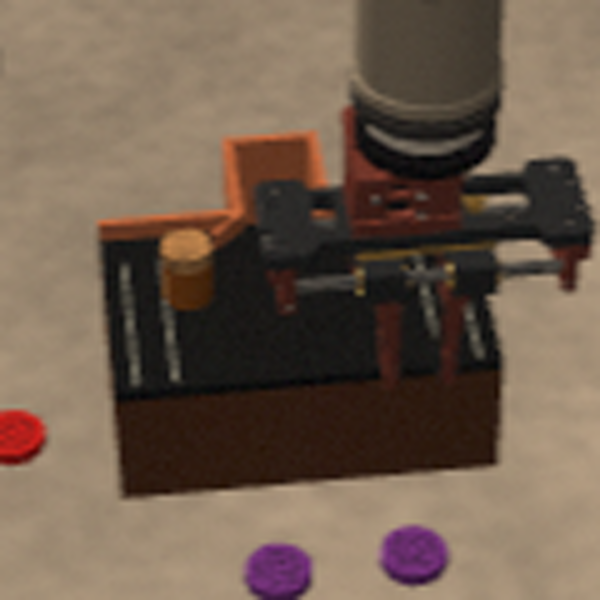

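```bash
python3 -c "
from cell import bot;print(bot.close_job())"
```

```text
the job is handed in; nothing more can be done
None
```

I swept all three steel discs along the deck and through the gate with partly open fingertips, one at a time. Each disc was gone from the deck before I started on the next. I handed the job in at about 15 s, with the arm lifted and clear of everything.

- **Discs:** the last top view shows the deck empty of discs and grey discs overlapping in the rinse slot. I can make out at least two there. The third is inferred from having watched all three leave the deck at the gate.
- **Jar and stopper:** both sit at the same pixels as in the first picture: jar (264, 411), stopper (258, 104).
- **Look-alikes:** the purple and red ones I could see also look unmoved. In the top view the arm hid part of one purple disc, but the side view shows it in place.
- **Forces:** the wrist force read about 1 N or less at the end of every move.
- **Not checked:** I did not look again at the cup, pitcher or spoon. The arm passed well above the cup and never went near the other two.

The only disagreement was a 1–3 mm mismatch in locating the block and discs, in line with the stated calibration. It had no effect on the sweeps.

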